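# Seal the gift box flap

## Task

Seal the packed red gift box: with your fingertips fold its ajar flap down flat, then rub along the row of gold stars on it from the leftmost star to the rightmost (as seen from the robot), with a light but definite pressure over every star so that the adhesive beneath takes. Do not grip or lift anything, dent the box or push it out of place, leave the label roll on top and the things beside it alone, and finish with the hand clear and the flap shut.

Things in the scene. Friction and masses are not known exactly. Their poses are not given: they have to be found in the camera images.
- box: packed red gift carton, gold stars, four windows in its top, 200 (its x) by 300 (its y) by 60 mm high, about 1.1 kg, loose on the bench. Origin: centre of its underside; z up, +y its left as seen from the robot. The thin card top springs: past 2 N it gives 1 mm per 2 N and comes back; over 25 N dents it. A sealing flap is hinged along the near (-x) edge of its top.
- flap (a joint): dark red sealing flap 52 mm deep, 280 long, 3 thick, hinge line along y at x -97, z 60 mm in the box's frame. Value: angle in rad, 0 shut flat on the box top (outer face 63 mm above the bench), growing as its free edge lifts towards the robot. Starts ajar, 0.15 to 0.45; light crease friction (0.5 N at the stars folds it) holds it where it is left.
- star1 (a point): centre of gold star 1 of the six in a row on the flap's outer face, 20 mm across, 40 mm apart, the leftmost seen from the robot; it moves with the flap. With the flap shut: x -62, y 100, z 63 mm in the box's frame. The adhesive strip (25 mm wide) under the row takes here when the flap is shut and the fingertips press on the star with 1 N or more.
- star2 (a point): centre of gold star 2 of the six in a row on the flap's outer face, 20 mm across, 40 mm apart; it moves with the flap. With the flap shut: x -62, y 60, z 63 mm in the box's frame. The adhesive strip (25 mm wide) under the row takes here when the flap is shut and the fingertips press on the star with 1 N or more.
- star3 (a point): centre of gold star 3 of the six in a row on the flap's outer face, 20 mm across, 40 mm apart; it moves with the flap. With the flap shut: x -62, y 20, z 63 mm in the box's frame. The adhesive strip (25 mm wide) under the row takes here when the flap is shut and the fingertips press on the star with 1 N or more.
- star4 (a point): centre of gold star 4 of the six in a row on the flap's outer face, 20 mm across, 40 mm apart; it moves with the flap. With the flap shut: x -62, y -20, z 63 mm in the box's frame. The adhesive strip (25 mm wide) under the row takes here when the flap is shut and the fingertips press on the star with 1 N or more.
- star5 (a point): centre of gold star 5 of the six in a row on the flap's outer face, 20 mm across, 40 mm apart; it moves with the flap. With the flap shut: x -62, y -60, z 63 mm in the box's frame. The adhesive strip (25 mm wide) under the row takes here when the flap is shut and the fingertips press on the star with 1 N or more.
- star6 (a point): centre of gold star 6 of the six in a row on the flap's outer face, 20 mm across, 40 mm apart, the rightmost seen from the robot; it moves with the flap. With the flap shut: x -62, y -100, z 63 mm in the box's frame. The adhesive strip (25 mm wide) under the row takes here when the flap is shut and the fingertips press on the star with 1 N or more.
- roll: roll of white labels, ring of 72 mm outer and 48 mm inner diameter, 25 mm high, 60 g, lying loose on the box's top behind the flap. Origin: centre of its underside. Leave it alone.
- tray: white moulded tray 184 (x) by 126 (y) by 22 mm with six purple baubles 50 mm in diameter, their gold caps reaching 66 mm above the bench; five are fixed in it. Stands on the bench on one side of the box. Origin: centre of its underside. Leave it alone.
- bauble: the sixth bauble, loose in the tray's pocket at the tray's +x, +y corner: purple ball 50 mm in diameter with a gold cap, 30 g. Origin: bottom of the ball. Leave it alone.
- dispenser: black desk tape dispenser 150 (x) by 56 (y) by 85 mm high, 0.6 kg, on the bench on the other side of the box. Origin: centre of its underside. Leave it alone.

How it is judged (in metres and radians):
On the way, in this order (a step that is already met when the one before it is completed fails the run):
1. flap shut and pressed at star 1 (horizontal distance between the grasp point and star1 below 0.016 m and value of joint flap below 0.06 rad and contact force between the fingers and box above 1 N), for 0.1 s.
2. flap shut and pressed at star 2 (horizontal distance between the grasp point and star2 below 0.016 m and value of joint flap below 0.06 rad and contact force between the fingers and box above 1 N), for 0.1 s.
3. flap shut and pressed at star 3 (horizontal distance between the grasp point and star3 below 0.016 m and value of joint flap below 0.06 rad and contact force between the fingers and box above 1 N), for 0.1 s.
4. flap shut and pressed at star 4 (horizontal distance between the grasp point and star4 below 0.016 m and value of joint flap below 0.06 rad and contact force between the fingers and box above 1 N), for 0.1 s.
5. flap shut and pressed at star 5 (horizontal distance between the grasp point and star5 below 0.016 m and value of joint flap below 0.06 rad and contact force between the fingers and box above 1 N), for 0.1 s.
6. flap shut and pressed at star 6 (horizontal distance between the grasp point and star6 below 0.016 m and value of joint flap below 0.06 rad and contact force between the fingers and box above 1 N), for 0.1 s.
At the end, for the whole second after the job is handed in: Flap within 0.06 rad of shut; box level, at rest and within 20 mm of its start, label roll within 25 mm, tray, loose bauble and dispenser within 15 mm. Before that each star was pressed (1 N or more, within 16 mm of its centre) with the flap shut, left to right (value of joint flap below 0.06 rad and distance of box from where it was at the start of the episode below 0.02 m and linear speed of box below 0.01 m/s and angle between box's own z axis and vertical below 0.03 rad and distance of roll from where it was at the start of the episode below 0.025 m and distance of each of tray, bauble, dispenser from where it was at the start of the episode below 0.015 m); the robot touches nothing.
It fails at once if the fingers pressed the box with more than 25 N and dented it (contact force between the fingers and box above 25 N).
It fails at once if the box was pushed more than 20 mm out of place or lifted (distance of box from where it was at the start of the episode above 0.02 m or height (world z) of box above 0.01 m).
It fails at once if the label roll was moved or lifted (distance of roll from where it was at the start of the episode above 0.025 m).
It fails at once if the tray, its loose bauble or the dispenser was moved or lifted (distance of any of tray, bauble, dispenser from where it was at the start of the episode above 0.015 m).
It also fails if it takes over 42 s, if anything falls off the work surface, if the arm or the gripper's body presses on something with over 40 N, if the wrist force passes 120 N, or if a joint passes its speed limit or range.

## Robot

A 6-joint arm with a two-finger parallel gripper is mounted at the origin on the work surface. World frame = base frame: x ahead of the robot, y to its left, z up, the work surface at z = 0. Lengths are in m, angles in degrees, forces in N, time in s.
With the tool pointing down it reaches from about 0.35 to 0.875 m from the base axis. Payload 4.2 kg.
Tool frame: the origin (TCP) lies where the fingers leave the gripper's body, on its centre line; the fingertips stand 70 mm ahead of it and the grasp point (between the pads) lies 51 mm ahead of it; z points along the fingers, y is the direction in which the jaws open and shut (so a half turn about z gives the same grasp; the last joint's range is limited). The gripper opens to 87 mm and grips with 3 to 60 N. Pads are 19 mm wide; open, the fingers measure 117 mm over their backs; the gripper's body (75 mm by 190 mm) begins 51 mm behind the grasp point.
Start: joints at [80.478, 22.042, 0.453, 0, -68.411, -14.817], TCP at [0.258, 0.569, 0.292] pointing down, gripper open.
Joint ranges: [-179.83, 179.83], [-69.29, 118.12], [-61.27, 80.66], [-181.25, 117.63], [-171.15, -9.14], [-177.46, 177.46]. Speed limits (degrees/s): [159.86, 159.86, 180, 180, 180, 180].

## Interface

Orientations are given as a 3x3 rotation matrix whose columns are the frame's x, y, z axes.
In Python, from station import sense, capture, camera_model, finish_job gives the robot as it stands.
- The arm moves only by the shell command python3 -m inch 'ROWS'. ROWS is JSON, a list of rows, each an object with "hand": the closure, from 0 (fully open) to 1 (shut); "slide": the shift along the world's x, y, z in cm, a list of three; "yaw": the turn about the world's z in rad. A call has 1 to 10 rows; each row is the pose to reach, as a shift and turn from the pose commanded when the call began; what a row does not reach only later rows make up. A row lasts 1/8 s, in which the tool goes at most 62.5 mm and 10.7 degrees, less where a joint would pass 70% of its speed; a pose out of reach is approached as far as the arm can. A call with a gripper value outside its range is refused whole. The fingers move at their own pace and stop on an object; the grip force is fixed at half the most. Time passes only in rows, so rows that repeat a pose let the fingers close. It gives the time, the measured TCP pose, the force and the opening at its end, in the units of the state.
- sense(): the state, without advancing time (a new reading comes with each control period).
- capture(name): name is "scene" or "top"; returns the picture (384x512x3 uint8, blue, green, red); there is no depth.
- camera_model(name): a dict with "mtx" (3x3 intrinsics, pixels), "xyz" and "orientation" of the camera in the world. Camera axes: x right, y up, looking along -z (the intrinsics and any distortion apply to the point x, -y, -z); pixel columns grow to the right and rows downward; lengths in m; the calibration is good to about 2 mm. A picture is of the moment at which its call begins. camera_model takes no time and is no camera call.
- finish_job(): hands the job in, once; it reports no verdict.
The state is a dict: "time_s": time; "joints": joint angles; "joint_velocities": joint speeds; "effort": joint torques, N m; "tcp_pos": TCP position; "ee_rot": TCP orientation; "wrist_force": force on the tool from outside, world axes, zero at the start; "moment": the same for the moment, N m; "gripper_width": opening from 0.0 (shut) to 1.0 (fully open).
Only numpy, scipy, OpenCV 4.12 (cv2) and the standard library are available. Lean on these libraries where they do the work, as an engineer would, in place of code of your own. Each camera call takes 0.05 s, during which the arm holds its last target. There are 200 camera calls.

## Working session

There is one attempt and no reset: what is moved stays moved. The work goes in short steps, Python scripts to look and compute and a shell command to move; the robot and the scene stay as the last step left them, time stands still between calls to the robot, and variables do not carry over. Pictures are saved under pics/ and viewed, about 8 in all and at most 12, crops included, and the job is handed in when it is done.

```bash
mkdir -p pics
python3 - <<'E'
from station import *
import cv2
for n in("scene","top"):
    cv2.imwrite(f"pics/{n}0.png",capture(n)); m=camera_model(n); print(n,m)
s=sense();print({k:s[k] for k in("time_s","tcp_pos","ee_rot","wrist_force","gripper_width")})
E
```

```text
scene {'mtx': array([[419.68191952,   0.        , 248.44443198],
       [  0.        , 419.68191952, 187.2057274 ],
       [  0.        ,   0.        ,   1.        ]]), 'xyz': array([1.34017194, 0.27530149, 0.76282001]), 'orientation': array([[-0.37712266, -0.6107125 ,  0.69628209],
       [ 0.92604216, -0.26080269,  0.27281474],
       [ 0.01498087,  0.74767118,  0.66390013]])}
top {'mtx': array([[475.35531001,   0.        , 256.10157079],
       [  0.        , 475.35531001, 199.83739589],
       [  0.        ,   0.        ,   1.        ]]), 'xyz': array([0.49155   , 0.01956649, 1.38908917]), 'orientation': array([[ 0.01478964,  0.99843073, -0.05401242],
       [-0.99966407,  0.01591455,  0.02045661],
       [ 0.02128409,  0.05369173,  0.9983307 ]])}
{'time_s': 0.1, 'tcp_pos': array([0.25738301, 0.56910366, 0.29127087]), 'ee_rot': array([[ 9.11070734e-01, -4.12249449e-01, -7.14488521e-04],
       [-4.12250052e-01, -9.11068855e-01, -1.85353833e-03],
       [ 1.13171915e-04,  1.98325246e-03, -9.99998027e-01]]), 'wrist_force': array([-0.12933624,  0.49480233, -0.45238828]), 'gripper_width': 0.999832728199891}
```

View pics/top0.png

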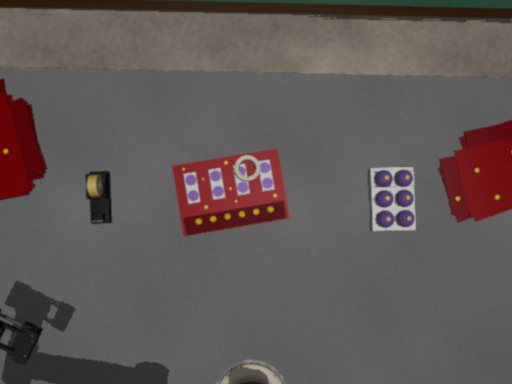

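View pics/scene0.png

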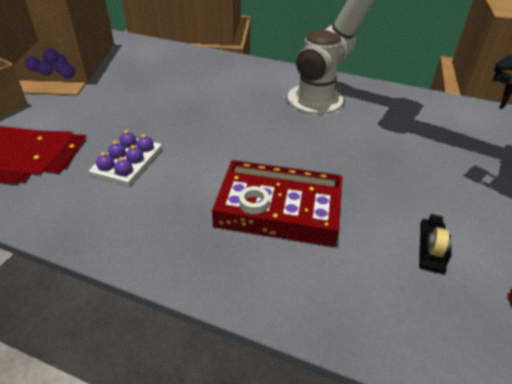

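The top picture shows the box with far corners at about (173,165) and (277,150), near corners about (184,235) and (288,218), and stars from (198,221) to (271,209). The roll is at (247,168), the dispenser on the left and the tray on the right. I'll zoom in next.

Run:
```python
import cv2
i=cv2.imread("pics/top0.png")[140:245,163:298]
cv2.imwrite("pics/crop.png",cv2.resize(i,None,fx=5.5,fy=5.5,interpolation=cv2.INTER_CUBIC))
```

```text
(no output)
```

View pics/crop.png

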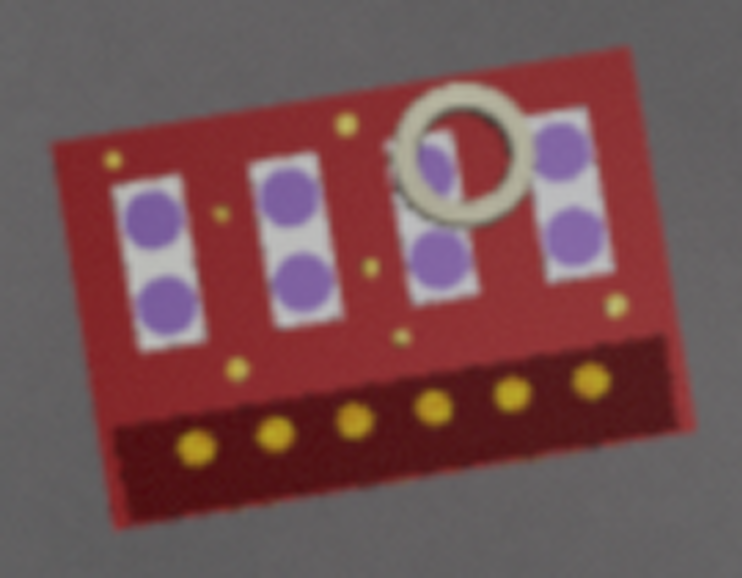

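```bash
cat > fit.py <<'E'
import numpy as np
from station import camera_model
from scipy.optimize import least_squares
m=camera_model("top")
def proj(P):
    c=(P-m["xyz"])@m["orientation"]; c=c*[1,-1,-1]; q=c@m["mtx"].T; return q[:,:2]/q[:,2:]
def pts(p):
    x,y,t,a=p
    L=[[.1,.15,.06],[.1,-.15,.06],[-.1,-.15,.06],[-.1,.15,.06]]
    L+=[[-.097+.035*np.cos(a)-.003*np.sin(a),.1-.04*i,.06+.035*np.sin(a)+.003*np.cos(a)] for i in range(6)]
    R=np.array([[np.cos(t),-np.sin(t),0],[np.sin(t),np.cos(t),0],[0,0,1]])
    return np.array(L)@R.T+[x,y,0]
if __name__=="__main__":
    C=np.array([[53,142],[629,47],[694,430],[118,528],[197,448],[275,434],[354,421],[434,408],[512,394],[591,381]])
    uv=(C+.5)/5.5-.5+[163,140]
    r=least_squares(lambda p:(proj(pts(p))-uv).ravel(),[.5,.05,0,.3])
    print(r.x,np.degrees(r.x[2]),np.abs(r.fun).max())
    print(pts([*r.x[:3],0])[4:].round(4))
E
python3 fit.py
```

```text
[0.58548832 0.06425286 0.18282685 0.44239395] 10.475206864634755 0.8526786692076485
[[ 0.5063  0.1513  0.063 ]
 [ 0.5136  0.112   0.063 ]
 [ 0.5209  0.0726  0.063 ]
 [ 0.5282  0.0333  0.063 ]
 [ 0.5354 -0.006   0.063 ]
 [ 0.5427 -0.0454  0.063 ]]
```

```bash
python3 -m inch '[{"hand":1,"slide":[3,-5,0],"yaw":0.1},{"hand":1,"slide":[6,-10,0],"yaw":0.2},{"hand":1,"slide":[9,-15,0],"yaw":0.3},{"hand":1,"slide":[12,-20,0],"yaw":0.4},{"hand":1,"slide":[15,-25,0],"yaw":0.5},{"hand":1,"slide":[18,-30,0],"yaw":0.606},{"hand":1,"slide":[21,-35,0],"yaw":0.606},{"hand":1,"slide":[24,-40,-4],"yaw":0.606},{"hand":1,"slide":[24.9,-41.8,-8],"yaw":0.606},{"hand":1,"slide":[24.9,-41.8,-11],"yaw":0.606}]'; python3 -m inch '[{"hand":1,"slide":[0,0,0],"yaw":0},{"hand":1,"slide":[0,0,0],"yaw":0}]'
python3 - <<'E'
from station import *
import cv2
s=sense();print({k:s[k] for k in("time_s","tcp_pos","ee_rot","wrist_force","gripper_width")})
a=capture("top")[140:245,163:298];b=capture("scene")[120:250,180:380]
cv2.imwrite("pics/a.png",cv2.resize(a,None,fx=5,fy=5,interpolation=cv2.INTER_CUBIC))
cv2.imwrite("pics/b.png",cv2.resize(b,None,fx=4,fy=4,interpolation=cv2.INTER_CUBIC))
E
```

```text
time_s: 1.35
tcp_pos: [0.5063, 0.149, 0.1799]
ee_rot: [[0.984, 0.176, -0.003], [0.176, -0.984, -0.002], [-0.003, 0.001, -1.0]]
wrist_force: [-0.3, -0.1, -0.2]
gripper_width: 0.021
time_s: 1.6
tcp_pos: [0.5072, 0.152, 0.1834]
ee_rot: [[0.983, 0.181, 0.002], [0.181, -0.983, 0.001], [0.002, -0.0, -1.0]]
wrist_force: [0.6, -0.8, -0.1]
gripper_width: 0.004
{'time_s': 1.6, 'tcp_pos': array([0.50721372, 0.15204052, 0.18337846]), 'ee_rot': array([[ 9.83460921e-01,  1.81111155e-01,  1.83461112e-03],
       [ 1.81110301e-01, -9.83462593e-01,  6.22677261e-04],
       [ 1.91704521e-03, -2.80111780e-04, -9.99998123e-01]]), 'wrist_force': array([ 0.61300466, -0.79541408, -0.05000853]), 'gripper_width': 0.0037454605033943344}
```

View pics/b.png

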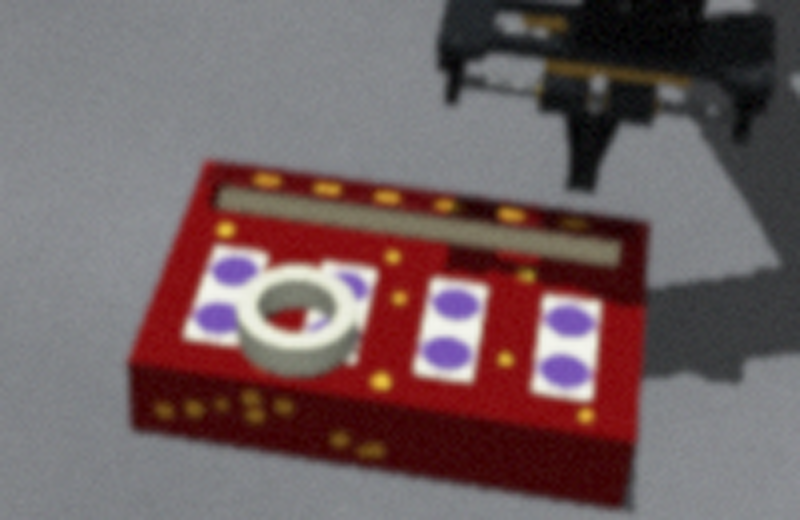

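```bash
python3 -m inch '[{"hand":1,"slide":[0,0,-1],"yaw":0},{"hand":1,"slide":[0,0,-2],"yaw":0},{"hand":1,"slide":[0,0,-2.7],"yaw":0},{"hand":1,"slide":[0,0,-3.2],"yaw":0},{"hand":1,"slide":[0,0,-3.7],"yaw":0},{"hand":1,"slide":[0,0,-4.1],"yaw":0},{"hand":1,"slide":[0,0,-4.4],"yaw":0},{"hand":1,"slide":[0,0,-4.6],"yaw":0},{"hand":1,"slide":[0,0,-4.8],"yaw":0},{"hand":1,"slide":[0,0,-4.8],"yaw":0}]'; python3 -m inch '[{"hand":1,"slide":[0,0,-0.1],"yaw":0},{"hand":1,"slide":[0,0,-0.1],"yaw":0}]'; python3 -m inch '[{"hand":1,"slide":[0,0,-0.1],"yaw":0},{"hand":1,"slide":[0,0,-0.1],"yaw":0}]'
```

```text
time_s: 2.95
tcp_pos: [0.5064, 0.1514, 0.1341]
ee_rot: [[0.984, 0.18, -0.0], [0.18, -0.984, -0.0], [-0.0, 0.0, -1.0]]
wrist_force: [0.0, -0.5, -0.4]
gripper_width: 0.007
time_s: 3.2
tcp_pos: [0.5065, 0.1514, 0.1332]
ee_rot: [[0.984, 0.18, -0.0], [0.18, -0.984, -0.0], [-0.0, 0.0, -1.0]]
wrist_force: [0.7, -0.1, 0.9]
gripper_width: 0.005
time_s: 3.45
tcp_pos: [0.5066, 0.1514, 0.1325]
ee_rot: [[0.984, 0.18, 0.0], [0.18, -0.984, -0.0], [0.0, 0.0, -1.0]]
wrist_force: [-0.4, -0.1, 3.3]
gripper_width: 0.003
```

```bash
python3 -m inch '[{"hand":1,"slide":[0,0,-0.1],"yaw":0},{"hand":1,"slide":[0,0,-0.2],"yaw":0},{"hand":1,"slide":[0,0,-0.2],"yaw":0},{"hand":1,"slide":[0,0,-0.2],"yaw":0}]'
python3 - <<'E'
from station import *
import cv2
b=capture("scene")[120:250,180:380]
cv2.imwrite("pics/c.png",cv2.resize(b,None,fx=4,fy=4,interpolation=cv2.INTER_CUBIC))
E
```

```text
time_s: 3.95
tcp_pos: [0.5066, 0.1514, 0.1307]
ee_rot: [[0.984, 0.18, 0.0], [0.18, -0.984, -0.0], [0.0, 0.0, -1.0]]
wrist_force: [-1.6, -0.2, 6.2]
gripper_width: 0.004
```

View pics/c.png

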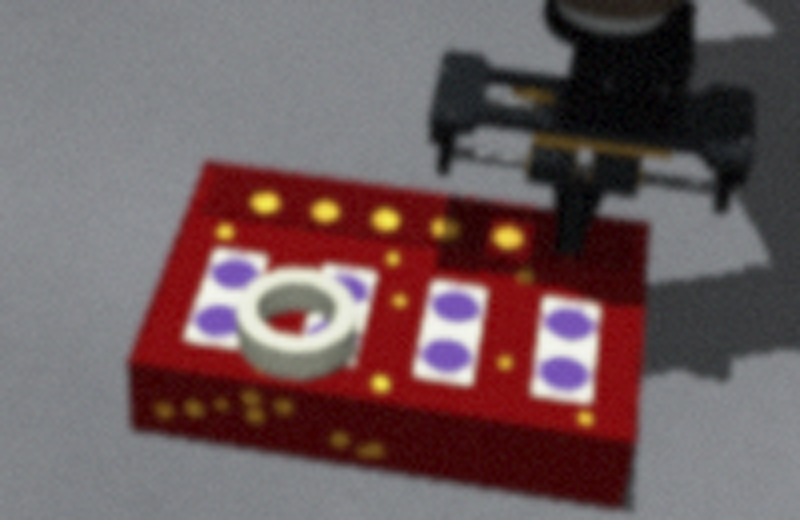

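The flap is flat, and the fingertip at (570,250) is on the line of the stars, where star 1 should be (about 571,247). It presses with 6 N. Next I'll rub along the row.

```bash
python3 -m inch '[{"hand":1,"slide":[0.24,-1.31,0],"yaw":0},{"hand":1,"slide":[0.49,-2.62,0],"yaw":0},{"hand":1,"slide":[0.73,-3.94,0],"yaw":0},{"hand":1,"slide":[0.73,-3.94,0],"yaw":0},{"hand":1,"slide":[0.73,-3.94,0],"yaw":0}]'; python3 -m inch '[{"hand":1,"slide":[0.24,-1.31,0],"yaw":0},{"hand":1,"slide":[0.49,-2.62,0],"yaw":0},{"hand":1,"slide":[0.73,-3.94,0],"yaw":0},{"hand":1,"slide":[0.73,-3.94,0],"yaw":0},{"hand":1,"slide":[0.73,-3.94,0],"yaw":0}]'
python3 - <<'E'
from station import *
import cv2
b=capture("scene")[120:250,180:380]
cv2.imwrite("pics/d.png",cv2.resize(b,None,fx=4,fy=4,interpolation=cv2.INTER_CUBIC))
E
```

```text
time_s: 4.62
tcp_pos: [0.5154, 0.112, 0.1313]
ee_rot: [[0.983, 0.181, 0.004], [0.181, -0.984, 0.001], [0.004, 0.0, -1.0]]
wrist_force: [1.7, -2.6, 5.1]
gripper_width: 0.007
time_s: 5.25
tcp_pos: [0.5227, 0.0724, 0.1312]
ee_rot: [[0.983, 0.181, 0.004], [0.181, -0.984, 0.0], [0.004, 0.0, -1.0]]
wrist_force: [1.8, -1.7, 6.1]
gripper_width: 0.003
```

View pics/d.png

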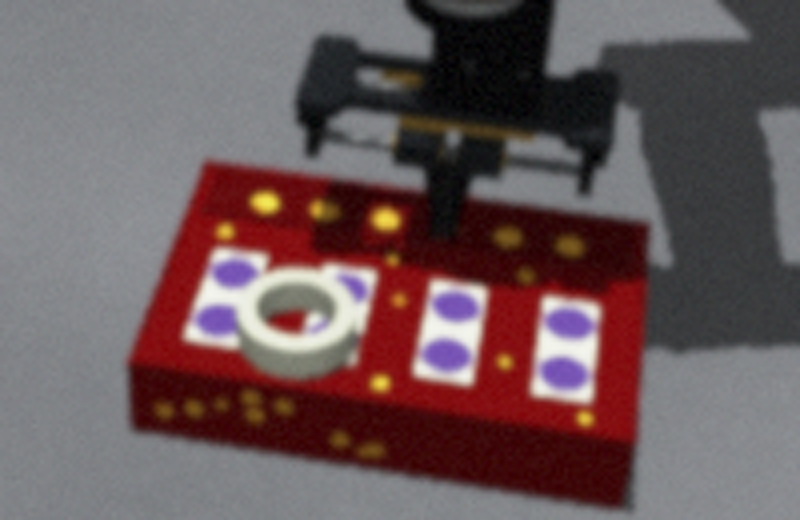

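Stars 1 and 2 are clear and the flap is flat. The tip at (442,235) is on star 3 and the box hasn't shifted. Continuing with stars 4 to 6.

```bash
python3 -m inch '[{"hand":1,"slide":[0.2,-1.31,0],"yaw":0},{"hand":1,"slide":[0.4,-2.62,0],"yaw":0},{"hand":1,"slide":[0.6,-3.94,0],"yaw":0},{"hand":1,"slide":[0.6,-3.94,0],"yaw":0},{"hand":1,"slide":[0.6,-3.94,0],"yaw":0}]'; python3 -m inch '[{"hand":1,"slide":[0.24,-1.31,0],"yaw":0},{"hand":1,"slide":[0.49,-2.62,0],"yaw":0},{"hand":1,"slide":[0.73,-3.94,0],"yaw":0},{"hand":1,"slide":[0.73,-3.94,0],"yaw":0},{"hand":1,"slide":[0.73,-3.94,0],"yaw":0}]';  python3 -m inch '[{"hand":1,"slide":[0.24,-1.31,0],"yaw":0},{"hand":1,"slide":[0.49,-2.62,0],"yaw":0},{"hand":1,"slide":[0.73,-3.94,0],"yaw":0},{"hand":1,"slide":[0.73,-3.94,0],"yaw":0},{"hand":1,"slide":[0.73,-3.94,0],"yaw":0},{"hand":1,"slide":[0.73,-3.94,0],"yaw":0}]'
python3 - <<'E'
from station import *
import cv2
b=capture("scene")[120:250,180:380]
cv2.imwrite("pics/e.png",cv2.resize(b,None,fx=4,fy=4,interpolation=cv2.INTER_CUBIC))
E
```

```text
time_s: 5.92
tcp_pos: [0.5287, 0.0329, 0.1312]
ee_rot: [[0.983, 0.181, 0.004], [0.181, -0.983, -0.0], [0.004, 0.001, -1.0]]
wrist_force: [1.7, -2.5, 5.7]
gripper_width: 0.006
time_s: 6.55
tcp_pos: [0.5359, -0.0066, 0.1312]
ee_rot: [[0.983, 0.181, 0.003], [0.181, -0.983, -0.0], [0.003, 0.001, -1.0]]
wrist_force: [0.6, -3.1, 4.5]
gripper_width: 0.005
time_s: 7.3
tcp_pos: [0.543, -0.0461, 0.1312]
ee_rot: [[0.983, 0.181, 0.003], [0.181, -0.983, -0.001], [0.003, 0.001, -1.0]]
wrist_force: [0.9, -2.3, 4.8]
gripper_width: 0.004
```

View pics/e.png

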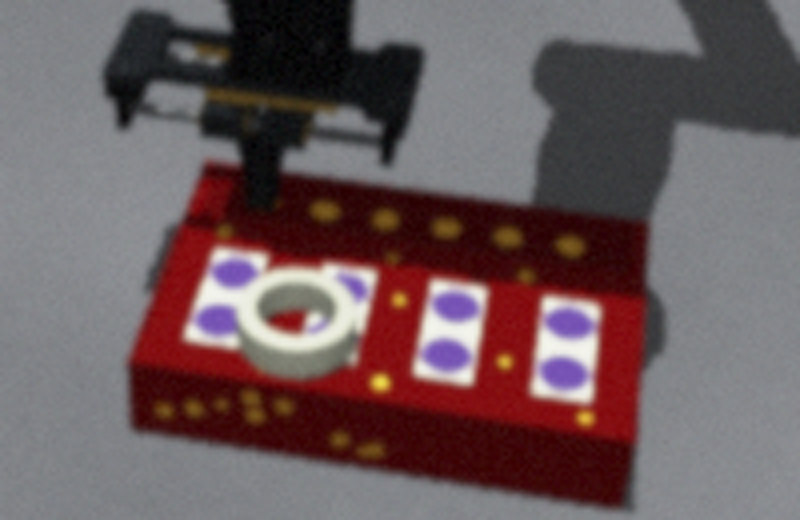

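The tip at (262,207) is on star 6, the flap is shut and nothing has moved. I'll raise the hand clear.

```bash
python3 -m inch '[{"hand":1,"slide":[0,0,0.5],"yaw":0},{"hand":1,"slide":[0,0,1.5],"yaw":0},{"hand":1,"slide":[0,0,4],"yaw":0},{"hand":1,"slide":[-2,0,8],"yaw":0},{"hand":1,"slide":[-6,0,12],"yaw":0},{"hand":1,"slide":[-10,0,14],"yaw":0},{"hand":1,"slide":[-10,0,14],"yaw":0},{"hand":1,"slide":[-10,0,14],"yaw":0}]'
python3 - <<'E'
from station import *
import cv2
b=capture("scene")[90:290,80:480]
cv2.imwrite("pics/f.png",cv2.resize(b,None,fx=2,fy=2,interpolation=cv2.INTER_CUBIC))
E
```

```text
time_s: 8.35
tcp_pos: [0.4418, -0.0454, 0.2703]
ee_rot: [[0.984, 0.18, 0.0], [0.18, -0.984, 0.0], [0.001, -0.0, -1.0]]
wrist_force: [0.4, -1.5, 0.2]
gripper_width: 0.008
```

View pics/f.png

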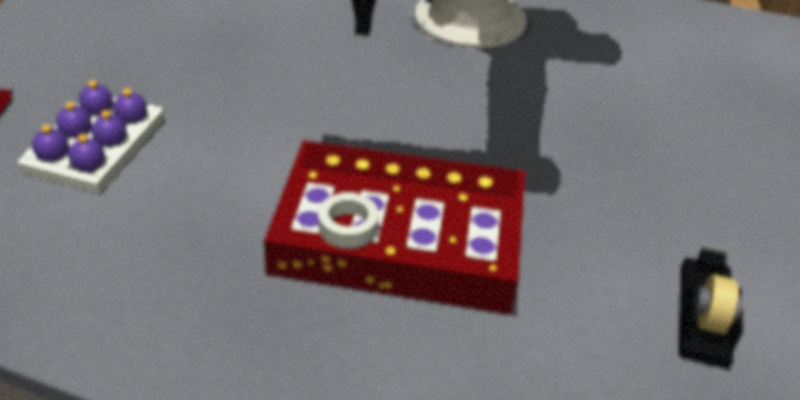

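The flap stays flat with the stars from (333,160) to (485,182). The roll, tray and dispenser are in place and the hand is clear.

```bash
python3 -c "from station import *; print(finish_job())"
```

```text
the job is handed in; nothing more can be done
None
```

The gift box is sealed as far as I can check, and the job is handed in. The hand-in gave no verdict.

- **What I did:** I located the box in the top picture and folded the flap down with the closed fingertips at star 1. I then rubbed along the row to star 6, stopping briefly on each star.
- **Pressure:** the wrist force read 4.5 to 6.2 N downward at every stop, against the 1 N needed and the 25 N limit. In the pictures taken at stars 1, 3 and 6 the tip was on the star; the other three rest on the measured hand position.
- **Last checks:** the final picture shows the flap flat, no visible shift of the box, label roll, tray, loose bauble or dispenser, and the hand clear. The robot's clock read about 8.4 s.
- **Disagreement:** the worst mismatch in the box position fit was 0.85 px, about 2 mm. At star 3 the hand was also about 2 mm too far forward, which I corrected on the way to star 4. Both are well inside the 16 mm allowed, and no check failed.

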